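# Match the cover's hinge knuckle to the instrument chassis and hold it for pinning

### The job

Pick up the aluminium cover that has a single middle hinge knuckle, by its pull bar, and bring it down over the open instrument chassis so that its knuckle sits between the chassis's two knuckles with the holes in one line, ready for a pin to be slid through. Do not force the parts, and leave the other cover (two knuckles), the pin tray, the jar and the screwdriver where they lie. Finish while still holding the cover level and lined up in the gripper: do not let go, since without the pin it would drop off.

Things in the scene. Friction and masses are not known exactly. Their poses are not given: they have to be found in the camera images.
- cover: Loose aluminium cover to fit, 0.14-0.28 kg, lying flat on the bench: plate 75 x 100 x 4 mm (x -40 to 35, z 8 to 12 mm), front lip down to z = 0, black pull bar on top, one steel knuckle at the middle of its rear edge. Origin: underside level (z = 0), below the middle of the bar; x points to the hinge edge, y along the hinge line, z up.
- cover_bar (a point): Middle of the cover's pull bar: cover point (0, 0, 27) mm; axes as the cover's. Solid upright bar 12 mm thick (x), 50 mm long (y), from z = 12 to 42 mm, with flat parallel faces: pinched from above across its 12 mm (fingers closing along x) it stays square in the pads. With the TCP at cover z = 34 mm the fingertips clear the plate by 3 mm.
- cover_bore (a point): Centre of the cover's knuckle hole: cover point (50, 0, 8) mm; axes as the cover's, hole along y. The knuckle is a barrel 16 mm in diameter and 30 mm long, ends chamfered 2.5 mm, on a 24 mm wide tongue (z 8 to 12 mm).
- chassis: Instrument chassis, fixed to the bench, at varying yaw: base plate 150 (x) x 140 (y) x 4 mm with a blue circuit board (nothing there above 30 mm); open at front, sides and top. Rear: grey rigid jamb block x = 36 to 72 mm, 130 mm wide, flat top at z = 87 mm, two steel knuckles on it. Origin: centre of the base's underside; x to the rear, z up.
- jamb_bore (a point): Middle of the gap between the chassis knuckles, on their hole axis: chassis point (50, 0, 95) mm; axes as the chassis's, holes along y. Knuckles 16 mm in diameter, 28 mm long, ends chamfered 2.5 mm, the gap between them 35 mm wide. The cover's knuckle goes in from straight above, the cover reaching forward (-x) over the board.
- jamb_stop (a point): Where the jamb top meets the face of the backstop, a rigid strip 14 mm high behind the knuckles: chassis point (58, 0, 87) mm; axes as the chassis's. A cover knuckle resting on the jamb top (8 mm below the hole axis) and touching the backstop (8 mm behind it) is exactly in line. Nothing holds the cover's front up.
- twin: The other cover, to be left alone (may lie left or right): same plate, bar and axes as cover, but with two steel knuckles, 28 mm long, at y = -31 and +31 mm, so it cannot fit. Origin: underside, below the middle of the bar.
- pin_tray: Grey open tray 110 x 80 x 22 mm with four steel hinge pins, far right on the bench; leave. Origin: centre of the underside.
- jar: White jar 52 mm in diameter, 75 mm high, far left; leave. Origin: centre of the underside.
- driver: Screwdriver lying across in front of the robot, about 200 mm long; leave. Origin: on the bench under it.
There are look-alikes about, which are no part of the job. What is shaped like the cover but blue or purple is not meant.

How it is judged:
On the way:
1. the cover is lifted clear of the bench in the gripper (height (world z) of cover_bore above 0.05 m and contact force between the fingers and cover above 3 N), for 0.1 s.
At the end, for the whole second after the job is handed in: Cover hole within 2.5 mm (up-down, front-back) and 4 mm (along the axis) of the middle of the chassis hole axis, axes parallel within 0.06 rad, cover level within 0.12 rad over the chassis, at rest, gripped (over 3 N) and pressing on the chassis with under 20 N (x of cover_bore in the frame of jamb_bore between -0.0025 and 0.0025 m and z of cover_bore in the frame of jamb_bore between -0.0025 and 0.0025 m and y of cover_bore in the frame of jamb_bore between -0.004 and 0.004 m and angle between the y axis of cover and the y axis of chassis, either way round below 0.06 rad and angle between cover's own z axis and vertical below 0.12 rad and horizontal distance between cover and chassis below 0.02 m and contact force between the fingers and cover above 3 N and contact force between cover and chassis below 20 N and linear speed of cover below 0.01 m/s and angular speed of cover below 0.08 rad/s); the arm keeps its last pose, push and grip.
It fails at once if the parts are forced: over 45 N between cover and chassis (contact force between cover and chassis above 45 N).
It fails at once if the other cover is disturbed (moved over 20 mm) (distance of twin from where it was at the start of the episode above 0.02 m).
It fails at once if the pin tray is disturbed (moved over 20 mm) (distance of pin_tray from where it was at the start of the episode above 0.02 m).
It fails at once if the jar is disturbed (moved over 20 mm) (distance of jar from where it was at the start of the episode above 0.02 m).
It fails at once if the screwdriver is disturbed (moved over 20 mm) (distance of driver from where it was at the start of the episode above 0.02 m).
It also fails if it takes over 35 s, if anything falls off the work surface, if the arm or the gripper's body presses on something with over 40 N, if the wrist force passes 120 N, or if a joint passes its speed limit or range.

### The arm

A 6-joint arm with a two-finger parallel gripper is mounted at the origin on the work surface. World frame = base frame: x ahead of the robot, y to its left, z up, the work surface at z = 0. Lengths are in m, angles in rad, forces in N, time in s.
With the tool pointing down it reaches from about 0.35 to 0.725 m from the base axis. Payload 6 kg.
Tool frame: the origin (TCP) lies between the finger pads, 19 mm behind the fingertips; this is the grasp point; z points along the fingers, y is the direction in which the jaws open and shut (so a half turn about z gives the same grasp; the last joint's range is limited). The gripper opens to 85 mm and grips with 20 to 120 N. Pads are 22 mm wide; open, the fingers measure 114 mm over their backs; the gripper's body (76 mm by 85 mm) begins 54 mm behind the grasp point. The pads swing forward as they close: fully open they stand 13 mm farther back than shut.
Start: joints at [-0.802, 0.04, 0.085, 0, -1.615, -0.334], TCP at [0.253, -0.544, 0.25] pointing down, gripper open.
Joint ranges: [-2.56, 2.56], [-1.29, 2.01], [-1.08, 1.49], [-3.29, 1.98], [-2.81, -0.18], [-2.99, 2.99]. Speed limits (rad/s): [2.57, 2.57, 3.01, 3.14, 3.14, 3.14].

### API

Orientations are given as a rotation vector (axis times angle).
In Python, from bench import r gives the robot as it stands. The module is installed in compiled form; this text tells all that it offers.
- The arm moves only by the tool play_rows, never from a script. Its argument "rows" is a list of rows, each a list of 3 entries, a list of its own where there are three numbers: the shift along the world's x, y, z in cm, then the turn, a rotation vector about the world's x, y, z in rad, then the opening, from 0 (shut) to 1 (fully open). In form: [[[x, y, z], [ax, ay, az], fingers], ...]. A call has exactly 8 rows; each row shifts and turns the commanded pose from where the row before left it; what a row does not reach is not made up. A row lasts 1/8 s, in which the tool goes at most 62.5 mm and 10.7 degrees, less where a joint would pass 70% of its speed; a pose out of reach is approached as far as the arm can. A call is refused whole if a number of a shift passes 6.25 or a number of a turn 0.188, either way. A call with a gripper value outside its range is refused whole. The fingers move at their own pace and stop on an object; "grip_force" is the grip in N (left out, the last holds). Time passes only in rows, so rows that do not move let the fingers close, or fill a call up. It gives the time, the measured TCP pose, the force and the opening at its end, in the units of the state.
- r.state(): the state, without advancing time (a new reading comes with each control period).
- r.grab_frame(name): name is "scene" or "top" or "wrist"; returns the picture (400x640x3 uint8, red, green, blue); there is no depth.
- r.calibration(name): a dict with "fx", "fy", "cx", "cy" (pixels), "eye" and "rotation" of the camera in the world. Camera axes: x right, y up, looking along -z (the intrinsics and any distortion apply to the point x, -y, -z); pixel columns grow to the right and rows downward; lengths in m; the calibration is good to about 2 mm. The wrist camera is an equidistant fisheye: a pixel r from the principal point sees the ray r / f radians off the axis. A picture is of the moment at which its call begins: read the wrist's pose just before it. calibration takes no time and is no camera call; for the wrist camera it gives the pose at the moment of the call.
- r.hand_in(): hands the job in, once; it reports no verdict.
The state is a dict: "t": time; "joint_positions": joint angles; "joint_vel": joint speeds; "tau": joint torques, N m; "tcp_pos": TCP position; "tool_rot": TCP orientation; "wrist_force": force on the tool from outside, world axes, zero at the start; "moment": the same for the moment, N m; "gripper_width": opening from 0.0 (shut) to 1.0 (fully open).
Only numpy, scipy, OpenCV 4.12 (cv2) and the standard library are available. Lean on these libraries where they do the work, as an engineer would, in place of code of your own. Each camera call takes 0.05 s, during which the arm holds its last target.

## Working session

There is one attempt and no reset: what is moved stays moved. The work goes in short steps, Python scripts to look and compute and a tool call to move; the robot and the scene stay as the last step left them, time stands still between calls to the robot, and variables do not carry over. Pictures are saved under pics/ and viewed, and the job is handed in when it is done.

Besides the shell and the picture viewer there is one more tool, called after ">>>" as a command line: name --argument value ..., lists and objects as JSON in quotes. play_rows: Moves the arm, as the interface text tells. Its arguments: {"type":"object","properties":{"rows":{"type":"array","items":{"type":"array"}},"grip_force":{"type":"number"}},"required":["rows"]}

```bash
mkdir -p pics; python3 - <<'E'
from bench import r
import cv2
for n in ["scene","top","wrist"]:
    c=r.calibration(n); print(n,c)
    cv2.imwrite(f"pics/{n}0.png",r.grab_frame(n)[:,:,::-1])
print(r.state())
E
```

```text
scene {'fx': 494.2087720224684, 'fy': 494.2087720224684, 'cx': 322.78854721463057, 'cy': 205.04928061514258, 'eye': array([1.41543144, 0.21173188, 0.86255137]), 'rotation': array([0.59457328, 0.79152259, 1.76606615])}
top {'fx': 494.370637278014, 'fy': 494.370637278014, 'cx': 316.6723232073656, 'cy': 197.15510162611378, 'eye': array([ 0.24209501, -0.06618639,  1.50097094]), 'rotation': array([ 0.14677257, -0.15608089, -1.57896977])}
wrist {'fx': 309.70691628693146, 'fy': 309.70691628693146, 'cx': 316.26557538369553, 'cy': 197.65930987300024, 'eye': array([ 0.17742099, -0.57797534,  0.37286036]), 'rotation': array([-0.20559459, -0.32432177,  1.98483363])}
{'t': 0.15, 'joint_positions': array([-8.02295699e-01,  4.06799519e-02,  8.40488151e-02, -3.24437764e-04,
       -1.61548073e+00, -3.33675428e-01]), 'joint_vel': array([ 0.0015033 , -0.00170815,  0.00301109,  0.00314137,  0.00066474,
        0.00056275]), 'tau': array([-2.40425004e-03, -3.68615627e+01,  3.47691751e+01,  6.93623275e+00,
       -4.39531985e-03,  3.56717482e-07]), 'tcp_pos': array([ 0.25270265, -0.54394757,  0.24921186]), 'tool_rot': array([ 6.77586394e-01, -3.06722743e+00, -2.02683890e-03]), 'wrist_force': array([ 0.130124  , -0.55475702, -0.48399101]), 'moment': array([-0.01045241,  0.00783121,  0.07931938]), 'gripper_width': 0.9991646893304915}
```

View pics/scene0.png

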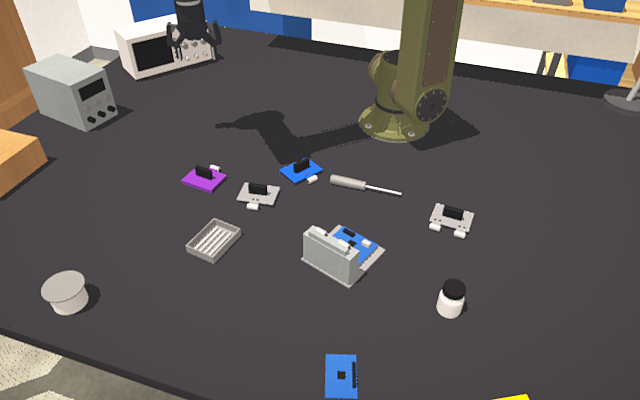

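View pics/top0.png

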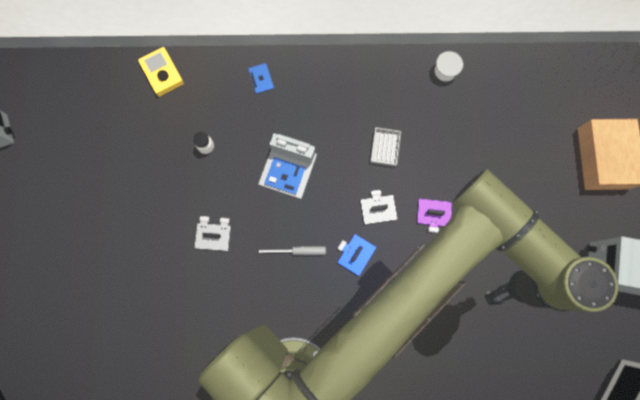

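View pics/wrist0.png

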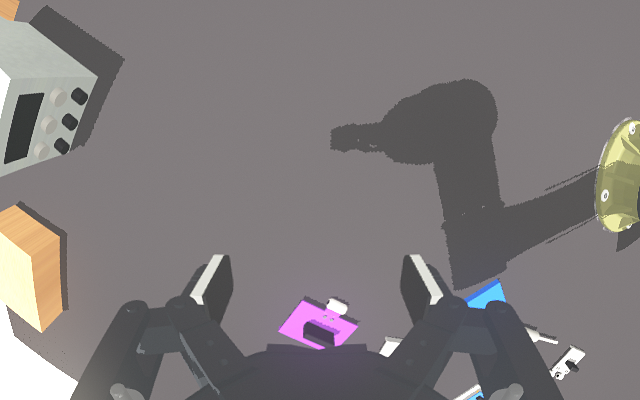

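The top view shows the target cover (single knuckle, silver) near (379,208), the twin near (212,235) and the chassis near (290,165), with the screwdriver at (293,250). The purple and blue look-alikes are at (435,212) and (357,255). I'll zoom in next.

```bash
cat > h.py <<'E'
import numpy as np, cv2
from scipy.spatial.transform import Rotation as R
def proj(c,P):
    P=np.atleast_2d(P); q=(P-c['eye'])@R.from_rotvec(c['rotation']).as_matrix()
    q=q*[1,-1,-1]
    return np.c_[c['fx']*q[:,0]/q[:,2]+c['cx'],c['fy']*q[:,1]/q[:,2]+c['cy']]
def projw(c,P):
    P=np.atleast_2d(P); q=(P-c['eye'])@R.from_rotvec(c['rotation']).as_matrix()
    q=q*[1,-1,-1]; rho=np.hypot(q[:,0],q[:,1]); th=np.arctan2(rho,q[:,2])
    s=c['fx']*th/rho
    return np.c_[q[:,0]*s+c['cx'],q[:,1]*s+c['cy']]
def back(c,uv,z,wrist=False):
    uv=np.atleast_2d(uv).astype(float); x=(uv[:,0]-c['cx'])/c['fx']; y=(uv[:,1]-c['cy'])/c['fy']
    if wrist:
        t=np.hypot(x,y); k=np.sin(t)/t; d=np.c_[x*k,y*k,np.cos(t)]
    else: d=np.c_[x,y,np.ones(len(x))]
    d=(d*[1,-1,-1])@R.from_rotvec(c['rotation']).as_matrix().T
    s=(z-c['eye'][2])/d[:,2]
    return c['eye']+d*s[:,None]
E
python3 - <<'E'
from h import *
from bench import r
im=cv2.imread('pics/top0.png')
a=cv2.resize(im[180:240,340:420],None,fx=8,fy=8,interpolation=cv2.INTER_CUBIC)
b=cv2.resize(im[125:205,250:330],None,fx=7,fy=7,interpolation=cv2.INTER_CUBIC)
cv2.imwrite('pics/a.png',a);cv2.imwrite('pics/b.png',b)
c=r.calibration('top')
print(back(c,[[379,208],[290,165],[212,235],[293,250],[385,147],[204,143],[435,212]],0.02))
E
```

```text
[[ 0.49461969 -0.26605801  0.02      ]
 [ 0.63300662  0.00400087  0.02      ]
 [ 0.41897685  0.23905009  0.02      ]
 [ 0.37069883 -0.0040081   0.02      ]
 [ 0.68710633 -0.29210842  0.02      ]
 [ 0.70714991  0.27157254  0.02      ]
 [ 0.48005541 -0.43578714  0.02      ]]
```

View pics/a.png

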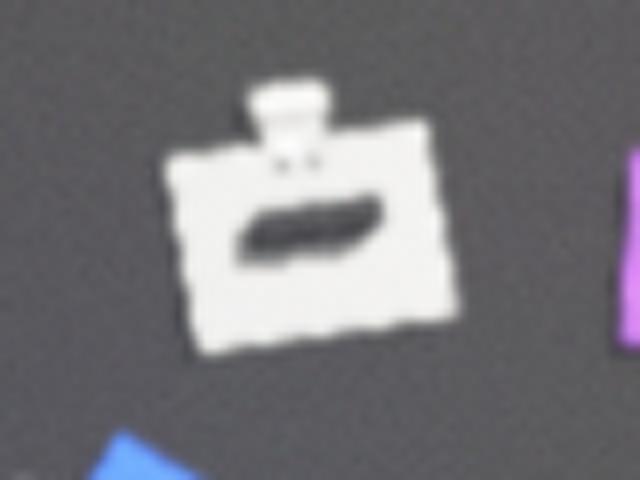

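View pics/b.png

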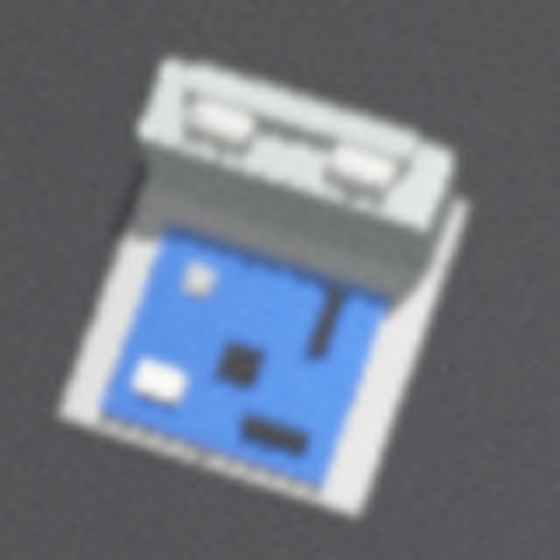

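```bash
cat > fit.py <<'E'
from h import *
from scipy.optimize import least_squares
def fit(c,pts,uv,x0,wrist=False,zfix=True):
    pts=np.array(pts)/1000.; uv=np.array(uv,float)
    def w(p): 
        cs,sn=np.cos(p[2]),np.sin(p[2])
        return np.c_[p[0]+cs*pts[:,0]-sn*pts[:,1],p[1]+sn*pts[:,0]+cs*pts[:,1],pts[:,2]]
    f=lambda p:((projw if wrist else proj)(c,w(p))-uv).ravel()
    s=least_squares(f,x0,loss='soft_l1'); return s.x,f(s.x).reshape(-1,2)
E
python3 - <<'E'
from fit import *
from bench import r
np.set_printoptions(precision=4,suppress=True)
c=r.calibration('top')
cr=lambda L,s,o:(np.array(L,float)+.5)/s-.5+o
x,e=fit(c,[(35,50,12),(35,-50,12),(-40,-50,0),(-40,50,0)],cr([(165,155),(430,120),(460,315),(200,355)],8,[340,180]),[.49,-.27,0]);print(x,e)
b=np.array([x[0]+.05*np.cos(x[2]),x[1]+.05*np.sin(x[2])]);print('bore',b)
x,e=fit(c,[(-75,70,4),(-75,-70,4),(75,-70,4),(36,65,87),(36,-65,87),(50,31.5,103),(50,-31.5,103)],cr([(60,415),(360,515),(468,200),(138,130),(425,228),(222,118),(365,163)],7,[250,125]),[.63,0,0]);print(x,e)
print(x[0]+.05*np.cos(x[2]),x[1]+.05*np.sin(x[2]))
E
```

```text
[ 0.4961 -0.2669  0.1356] [[ 0.7227  0.2811]
 [-0.3315 -0.0791]
 [-0.3387  0.0095]
 [ 0.0486 -0.1947]]
bore [ 0.5457 -0.2602]
[ 0.6262  0.0127 -0.3383] [[ 0.0375 -0.1475]
 [-0.0919 -0.2658]
 [-0.0156  0.2798]
 [ 0.059   0.4981]
 [ 0.4416 -0.001 ]
 [-0.1084 -0.2343]
 [-0.2979 -0.0754]]
0.6733244742855489 -0.003936557236586957
```

>>> play_rows --rows '[[[3, 3.4, -0.5], [0, 0, 0.16], 1], [[3, 3.4, -0.5], [0, 0, 0.16], 1], [[3, 3.4, -0.5], [0, 0, 0.16], 1], [[3, 3.4, -1], [0, 0, 0.16], 1], [[3, 3.4, -1.5], [0, 0, 0.16], 1], [[3, 3.4, -1.5], [0, 0, 0.16], 1], [[3, 3.4, -1.5], [0, 0, 0.16], 1], [[3.2, 3.8, -1], [0, 0, 0.15], 1]]' --grip_force 50

```text
t: 1.15
tcp_pos: [0.4952, -0.2668, 0.1689]
tool_rot: [2.37, -2.062, -0.002]
wrist_force: [0.8, -0.4, -0.6]
gripper_width: 0.998
```

```bash
cat > look.py <<'E'
from fit import *
from bench import r
import sys,pickle
np.set_printoptions(precision=4,suppress=True)
def look(tag,name='wrist'):
    s=r.state(); c=r.calibration(name); im=r.grab_frame(name)[:,:,::-1].copy()
    cv2.imwrite(f'pics/{tag}.png',im); pickle.dump((c,s),open(f'{tag}.pkl','wb'))
    Rm=R.from_rotvec(s['tool_rot']).as_matrix()
    print('t',s['t'],'tcp',s['tcp_pos'],'yhead',np.arctan2(Rm[1,1],Rm[0,1]),'z',Rm[:,2],'F',s['wrist_force'],'M',s['moment'],'w',s['gripper_width'],'q',s['joint_positions'])
    return s,c,im
if __name__=='__main__': look(sys.argv[1],*sys.argv[2:])
E
python3 look.py w1
```

```text
t 1.15 tcp [ 0.4952 -0.2668  0.1689] yhead -3.002767765190507 z [-0.001   0.0004 -1.    ] F [ 0.792  -0.4448 -0.6043] M [-0.0682 -0.0516 -0.0198] w 0.997586448641911 q [-0.1375 -0.0527 -0.1548 -0.0002 -1.4698  0.2763]
```

View pics/w1.png

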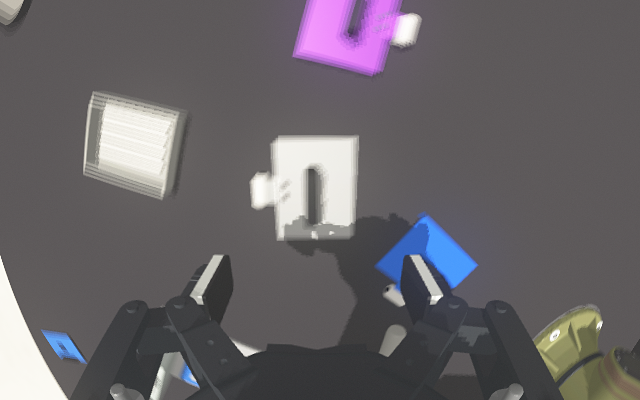

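```bash
python3 - <<'E'
import cv2
im=cv2.imread('pics/w1.png')
cv2.imwrite('pics/w1z.png',cv2.resize(im[120:250,240:370],None,fx=4.5,fy=4.5,interpolation=cv2.INTER_CUBIC))
E
```

```text
(no output)
```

View pics/w1z.png

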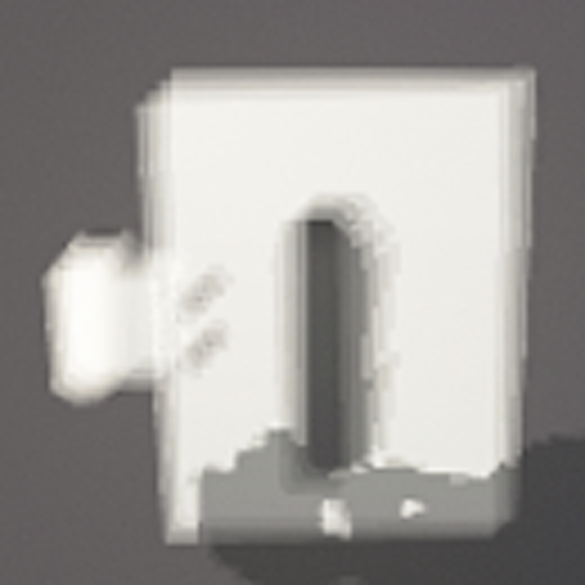

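```bash
python3 look.py w2; python3 - <<'E'
import cv2
im=cv2.imread('pics/w2.png')
cv2.imwrite('pics/w2z.png',cv2.resize(im[120:250,240:370],None,fx=4.5,fy=4.5,interpolation=cv2.INTER_CUBIC))
E
```

```text
t 1.2 tcp [ 0.4976 -0.263   0.167 ] yhead -2.9936093603196547 z [-0.0019  0.0024 -1.    ] F [ 0.6636  1.781  -3.1578] M [ 0.2983 -0.0537 -0.0165] w 0.9987254191707302 q [-0.1309 -0.0499 -0.1549 -0.0021 -1.468   0.2791]
```

View pics/w2z.png

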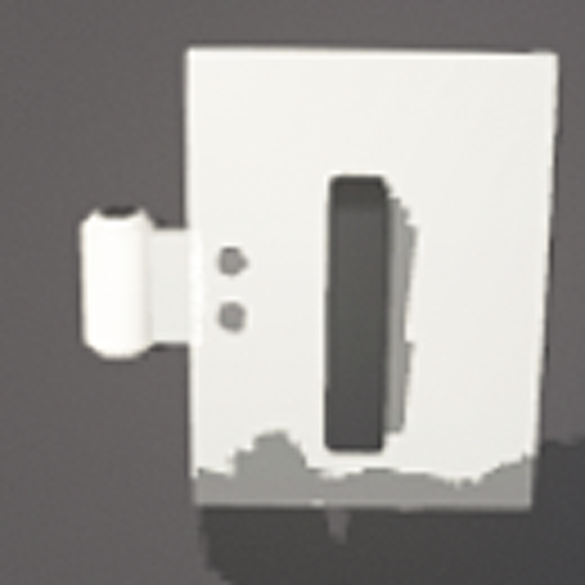

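```bash
python3 - <<'E'
from fit import *
import pickle
np.set_printoptions(precision=4,suppress=True)
c,s=pickle.load(open('w2.pkl','rb')); print(c['eye'])
cr=lambda L,s,o:(np.array(L,float)+.5)/s-.5+o
uv=cr([(186,48),(557,53),(532,508),(193,507)],4.5,[240,120])
P=[(35,-50,12),(-40,-50,12),(-40,50,12),(35,50,12)]
x,e=fit(c,P,uv,[.496,-.267,.136],True);print(x,e)
cs,sn=np.cos(x[2]),np.sin(x[2])
Q=np.array([(6,-25,42),(-6,-25,42),(-6,25,42),(6,25,42),(50,-15,16),(50,15,16)])/1000
W=np.c_[x[0]+cs*Q[:,0]-sn*Q[:,1],x[1]+sn*Q[:,0]+cs*Q[:,1],Q[:,2]]
print((projw(c,W)-[240,120]+.5)*4.5-.5)
E
```

```text
[ 0.5085 -0.3435  0.2905]
[ 0.4943 -0.2645  0.1351] [[-0.3996  0.0231]
 [ 0.1761  0.1465]
 [ 0.0944  0.1582]
 [ 0.1289 -0.3643]]
[[325.883  202.6203]
 [391.667  203.4513]
 [385.7628 456.7072]
 [323.7624 456.0416]
 [111.4518 221.6127]
 [116.6303 360.6944]]
```

>>> play_rows --rows '[[[0, 0.2, -2], [0, 0, 0], 0.45], [[0, 0, -3], [0, 0, 0], 0.45], [[0, 0, -3], [0, 0, 0], 0.45], [[0, 0, -2], [0, 0, 0], 0.45], [[0, 0, 0], [0, 0, 0], 0.45], [[0, 0, 0], [0, 0, 0], 0.45], [[0, 0, 0], [0, 0, 0], 0.45], [[0, 0, 0], [0, 0, 0], 0.45]]'

```text
t: 2.25
tcp_pos: [0.4951, -0.2663, 0.0708]
tool_rot: [-2.365, 2.068, -0.002]
wrist_force: [0.3, 0.9, 0.0]
gripper_width: 0.451
```

```bash
python3 look.py w3
```

```text
t 2.25 tcp [ 0.4951 -0.2663  0.0708] yhead -3.007739060602598 z [ 0.0013 -0.0003 -1.    ] F [0.3178 0.8662 0.0497] M [-0.0141 -0.035   0.0196] w 0.4509575483882939 q [-0.1363 -0.0073 -0.2922  0.0001 -1.2846  0.2701]
```

View pics/w3.png

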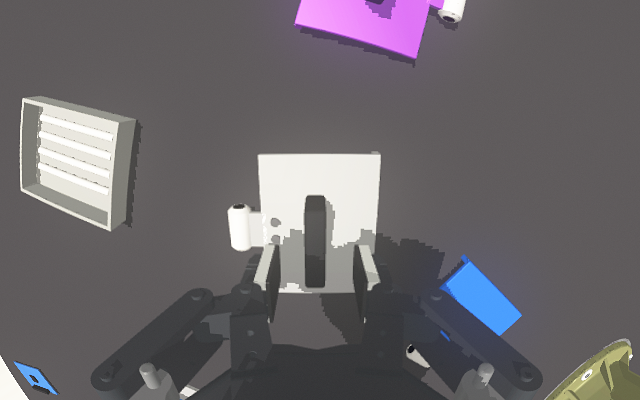

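The bar (col 315, rows 195–287) sits between the open fingers. I'll go down and close.

>>> play_rows --rows '[[[0, 0, -1.5], [0, 0, 0], 0.45], [[0, 0, -1.5], [0, 0, 0], 0.45], [[0, 0, -0.7], [0, 0, 0], 0.45], [[0, 0, 0], [0, 0, 0], 0.45], [[0, 0, 0], [0, 0, 0], 0], [[0, 0, 0], [0, 0, 0], 0], [[0, 0, 0], [0, 0, 0], 0], [[0, 0, 0], [0, 0, 0], 0]]' --grip_force 60

```text
t: 3.3
tcp_pos: [0.4952, -0.2663, 0.0337]
tool_rot: [-2.365, 2.067, -0.002]
wrist_force: [0.8, 0.2, 3.5]
gripper_width: 0.124
```

```bash
python3 look.py w4
```

```text
t 3.3 tcp [ 0.4952 -0.2663  0.0337] yhead -3.0074381835764123 z [ 0.0013 -0.0006 -1.    ] F [0.8006 0.2261 3.4612] M [ 0.0684 -0.1072 -0.0065] w 0.12412863761019559 q [-0.1361  0.0236 -0.3319  0.0004 -1.214   0.2701]
```

View pics/w4.png

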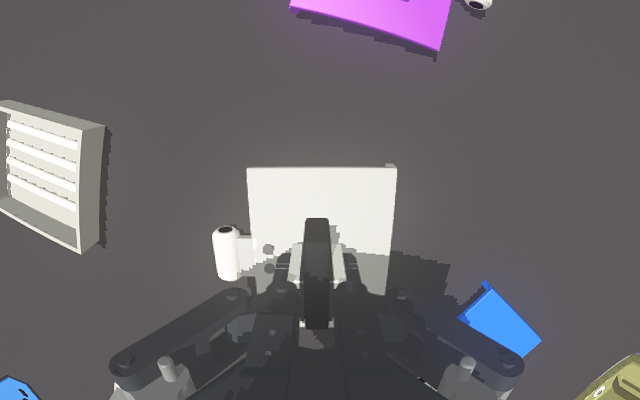

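>>> play_rows --rows '[[[0, 0, 1], [0, 0, 0], 0], [[0, 0, 2.5], [0, 0, 0], 0], [[0, 0, 3], [0, 0, 0], 0], [[0, 0, 3], [0, 0, 0], 0], [[0, 0, 3], [0, 0, 0], 0], [[0, 0, 1.5], [0, 0, -0.05], 0], [[0.5, 1, 0.5], [0, 0, -0.05], 0], [[1, 2, 0], [0, 0, -0.05], 0]]'

```text
t: 4.35
tcp_pos: [0.5094, -0.2361, 0.1783]
tool_rot: [2.2, -2.242, -0.001]
wrist_force: [-1.0, 0.9, -2.0]
gripper_width: 0.125
```

>>> play_rows --rows '[[[2, 4, 0], [0, 0, -0.054], 0], [[2, 4, 0], [0, 0, -0.06], 0], [[2, 4, 0], [0, 0, -0.06], 0], [[2, 4, 0], [0, 0, -0.06], 0], [[2, 4, 0], [0, 0, -0.06], 0], [[1, 3, 0], [0, 0, -0.03], 0], [[0.6, 1.9, 0], [0, 0, 0], 0], [[0, 0, 0], [0, 0, 0], 0]]'

```text
t: 5.35
tcp_pos: [0.6256, 0.0138, 0.1774]
tool_rot: [1.815, -2.562, -0.001]
wrist_force: [-0.3, -0.2, -2.1]
gripper_width: 0.129
```

>>> play_rows --rows '[[[0, 0, 0], [0, 0, 0], 0], [[0, 0, 0], [0, 0, 0], 0], [[0, 0, 0], [0, 0, 0], 0], [[0, 0, 0], [0, 0, 0], 0], [[0, 0, 0], [0, 0, 0], 0], [[0, 0, 0], [0, 0, 0], 0], [[0, 0, 0], [0, 0, 0], 0], [[0, 0, 0], [0, 0, 0], 0]]'

```text
t: 6.35
tcp_pos: [0.6257, 0.0129, 0.178]
tool_rot: [1.814, -2.565, -0.0]
wrist_force: [0.5, -0.0, -2.2]
gripper_width: 0.13
```

```bash
python3 look.py w5; python3 look.py s5 scene; python3 look.py t5 top
```

```text
t 6.35 tcp [0.6257 0.0129 0.178 ] yhead 2.8016369191245327 z [-0.0001 -0.     -1.    ] F [ 0.5046 -0.0488 -2.2218] M [ 0.0115  0.06   -0.0418] w 0.12993028454712233 q [ 0.3399  0.1121  0.03   -0.     -1.4888 -0.6799]
t 6.4 tcp [0.6257 0.0129 0.178 ] yhead 2.8016189485698857 z [-0.0001  0.     -1.    ] F [-0.0032  0.2136 -2.254 ] M [ 0.0364  0.0329 -0.013 ] w 0.12969952753159172 q [ 0.3399  0.1121  0.03   -0.     -1.4888 -0.6799]
t 6.45 tcp [0.6257 0.0129 0.178 ] yhead 2.8016418836697827 z [-0.0001 -0.     -1.    ] F [ 0.6843 -0.4715 -2.6239] M [ 0.0314  0.0133 -0.0073] w 0.12871206064406068 q [ 0.3399  0.1121  0.03   -0.     -1.4888 -0.6799]
```

View pics/w5.png

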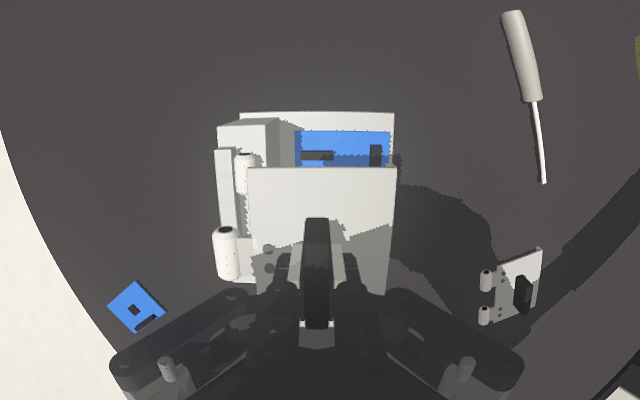

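View pics/s5.png

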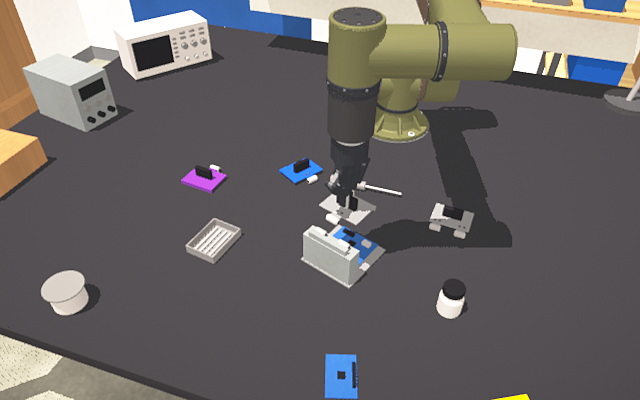

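View pics/t5.png

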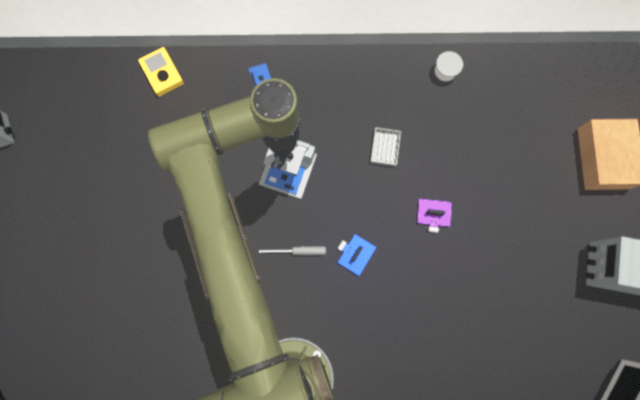

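```bash
python3 - <<'E'
import cv2
im=cv2.imread('pics/w5.png')
cv2.imwrite('pics/w5z.png',cv2.resize(im[100:300,200:420],None,fx=3.6,fy=3,interpolation=cv2.INTER_CUBIC))
E
python3 - <<'E'
from h import *
import pickle
np.set_printoptions(precision=1,suppress=True)
c,s=pickle.load(open('w5.pkl','rb'))
x=[.6262,.0127,-.3383];cs,sn=np.cos(x[2]),np.sin(x[2])
def pr(x,Q):
    Q=np.array(Q)/1000;cs,sn=np.cos(x[2]),np.sin(x[2])
    W=np.c_[x[0]+cs*Q[:,0]-sn*Q[:,1],x[1]+sn*Q[:,0]+cs*Q[:,1],Q[:,2]]
    return projw(c,W)
P=[(36,-65,87),(72,-65,87),(58,-65,101),(72,-65,101),(50,-45.5,103),(50,-17.5,103),(75,-70,4),(-75,-70,4),(50,-45.5,95),(50,45.5,103)]
uv=pr(x,P)
for p,u in zip(P,uv): print(p,u,(u-[200,100]+.5)*[3.6,3]-.5)
# cover predicted from TCP
t=s['tcp_pos']; 
Q=[(35,-50,12),(-40,-50,12),(50,-15,8),(50,-15,16),(50,15,16)]
Q=[(a,b,k+(t[2]-.034)*1000) for a,b,k in Q]
uv=pr([t[0],t[1],-.34],Q)
for p,u in zip(Q,uv): print(p,u,(u-[200,100]+.5)*[3.6,3]-.5)
E
```

```text
(36, -65, 87) [261.8 122.4] [223.9  68.3]
(72, -65, 87) [213.  124.6] [47.9 74.7]
(58, -65, 101) [225.9 125.5] [94.7 77.5]
(72, -65, 101) [206.4 126.5] [24.3 80.6]
(50, -45.5, 103) [238.2 154.4] [138.9 164.2]
(50, -17.5, 103) [241.  194.5] [148.9 284.5]
(75, -70, 4) [237.1 111.8] [134.8  36.3]
(-75, -70, 4) [391.9 111.3] [692.   34.9]
(50, -45.5, 95) [241.  152.3] [148.9 157.8]
(50, 45.5, 103) [248.8 272.8] [177.2 519.4]
(35, -50, np.float64(155.95313204161994)) [242.2 164.5] [153.1 194.4]
(-40, -50, np.float64(155.95313204161994)) [395.  164.5] [703.4 194.6]
(50, -15, np.float64(151.95313204161994)) [222.2 226.4] [ 81.3 380.1]
(50, -15, np.float64(159.95313204161994)) [218.  232.5] [ 66.3 398.5]
(50, 15, np.float64(159.95313204161994)) [225.2 280.5] [ 92.  542.5]
```

View pics/w5z.png

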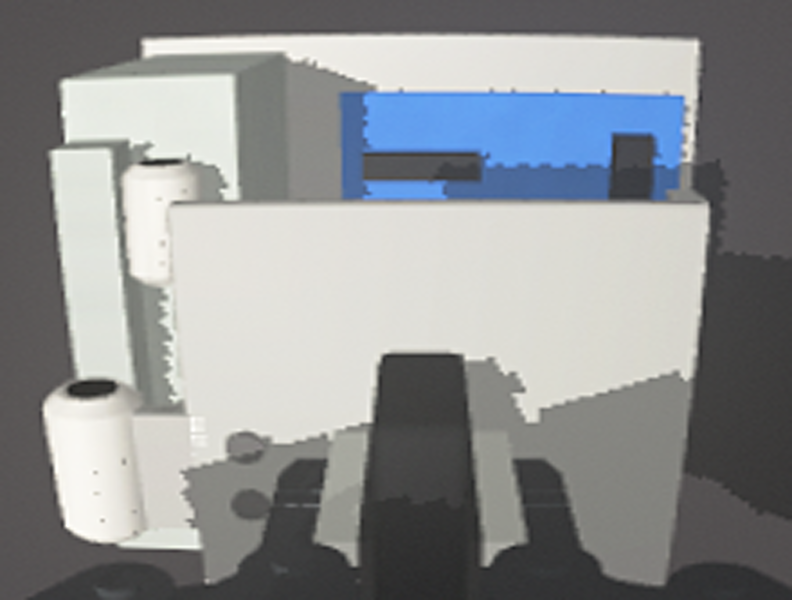

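```bash
cat > map.py <<'E'
from h import *
import pickle
from scipy.optimize import least_squares
np.set_printoptions(precision=4,suppress=True)
c,s=pickle.load(open('w5.pkl','rb')); t=s['tcp_pos']
full=lambda L:(np.array(L,float)+.5)/[3.6,3]-.5+[200,100]
CP=np.array([(36,-65,87),(72,-65,87),(75,-70,4),(-75,-70,4),(50,-45.5,95)])/1e3
CU=full([(238,74),(62,80),(143,40),(699,40),(160,162)])
VP=np.array([(35,-50,12),(-40,-50,12),(50,-15,8)])/1e3
VU=full([(170,203),(709,203),(93,388)])
def w(x,P,z=0):
    cs,sn=np.cos(x[2]),np.sin(x[2])
    return np.c_[x[0]+cs*P[:,0]-sn*P[:,1],x[1]+sn*P[:,0]+cs*P[:,1],P[:,2]+z]
def f(p,parts=False):
    d,ro,ch,off=p[:3],p[3:6],p[6:9],p[9:12]
    cc=dict(c); cc['eye']=c['eye']+d
    cc['rotation']=(R.from_rotvec(ro)*R.from_rotvec(c['rotation'])).as_rotvec()
    yaw=-.340+off[2]; cs,sn=np.cos(yaw),np.sin(yaw)
    cov=[t[0]+cs*off[0]-sn*off[1],t[1]+sn*off[0]+cs*off[1],yaw]
    a=projw(cc,w(ch,CP))-CU; b=projw(cc,w(cov,VP,t[2]-.0337))-VU
    if parts: return cov,a,b
    return np.r_[a.ravel()/.5,b.ravel()/.5,d/.002,ro/.006,(ch-[.6262,.0127,-.3383])/[.002,.002,.008],off/[.0005,.0015,.004]]
q=least_squares(f,np.r_[np.zeros(6),.6262,.0127,-.3383,0,0,0]); p=q.x
cov,a,b=f(p,True); sd=np.sqrt(np.diag(np.linalg.inv(q.jac.T@q.jac)))
print('d',p[:3],'rot',p[3:6],'ch',p[6:9],sd[6:9],'off',p[9:],sd[9:]);print(a);print(b)
ch=p[6:9]; dd=ch[:2]-cov[:2]; print('world move',dd,'yaw',ch[2]-cov[2]); cs,sn=np.cos(ch[2]),np.sin(ch[2])
print('chassis-frame',cs*dd[0]+sn*dd[1],-sn*dd[0]+cs*dd[1])
E
python3 map.py
```

```text
d [ 0.0011 -0.0015  0.0018] rot [-0.0012  0.0008 -0.0006] ch [ 0.6257  0.013  -0.3403] [0.0007 0.0011 0.0046] off [-0.0001  0.0005  0.0003] [0.0005 0.001  0.0033]
[[-0.4027 -0.1109]
 [-0.2414 -0.1948]
 [ 0.3237  0.1374]
 [-0.3069  0.0689]
 [ 0.5844  0.1237]]
[[-0.86    0.1729]
 [ 0.4612  0.1773]
 [ 0.4371 -0.4071]]
world move [-0.0002 -0.0004] yaw -0.0005265204077567476
chassis-frame -6.413397710073183e-05 -0.00044431297304889784
```

>>> play_rows --rows '[[[-0.13, 0, -0.5], [0, 0, 0], 0], [[0, 0, -1], [0, 0, 0], 0], [[0, 0, -1], [0, 0, 0], 0], [[0, 0, -1], [0, 0, 0], 0], [[0, 0, -0.3], [0, 0, 0], 0], [[0, 0, 0], [0, 0, 0], 0], [[0, 0, 0], [0, 0, 0], 0], [[0, 0, 0], [0, 0, 0], 0]]'

```text
t: 7.5
tcp_pos: [0.6246, 0.0129, 0.1404]
tool_rot: [-1.813, 2.565, -0.0]
wrist_force: [0.8, 0.1, -2.8]
gripper_width: 0.128
```

```bash
python3 look.py w6;  python3 look.py s6 scene; python3 - <<'E'
import cv2
im=cv2.imread('pics/w6.png')
cv2.imwrite('pics/w6z.png',cv2.resize(im[100:300,200:420],None,fx=3.6,fy=3,interpolation=cv2.INTER_CUBIC))
im=cv2.imread('pics/s6.png')
cv2.imwrite('pics/s6z.png',cv2.resize(im[190:300,270:400],None,fx=5,fy=5,interpolation=cv2.INTER_CUBIC))
E
```

```text
t 7.5 tcp [0.6246 0.0129 0.1404] yhead 2.8016171412778164 z [ 0.0006  0.0002 -1.    ] F [ 0.8476  0.1209 -2.7797] M [-0.0026  0.0238 -0.0055] w 0.12817455226659355 q [ 0.3406  0.1194 -0.0307  0.0001 -1.4201 -0.6806]
t 7.55 tcp [0.6246 0.0129 0.1404] yhead 2.801625480540897 z [ 0.0005  0.0002 -1.    ] F [ 0.9088  0.3351 -2.3379] M [-0.0038  0.0155 -0.0065] w 0.12793584950006726 q [ 0.3406  0.1194 -0.0308 -0.     -1.4201 -0.6806]
```

View pics/w6z.png

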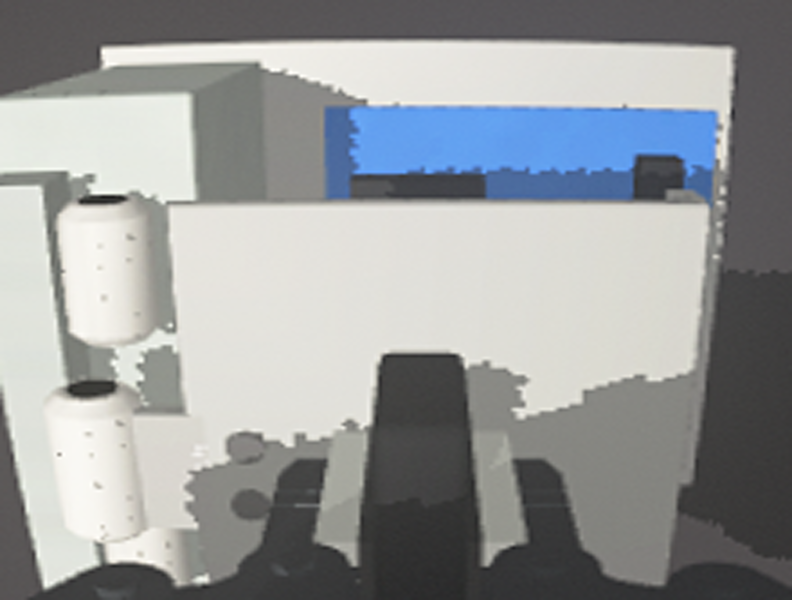

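View pics/s6z.png

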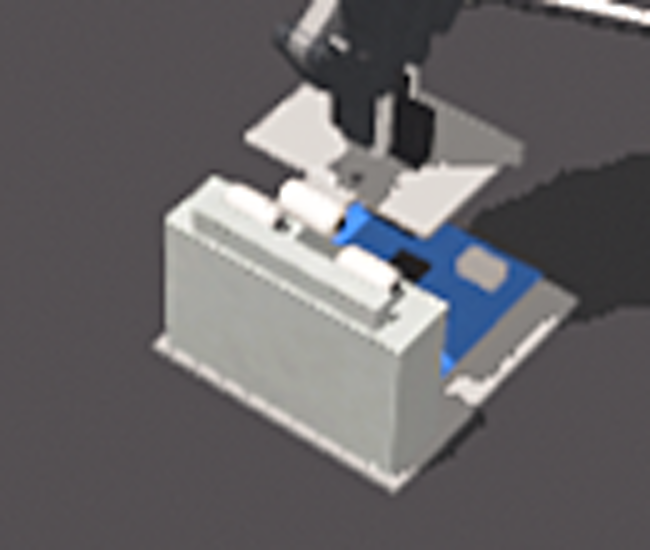

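```bash
sed -e "s/w5.pkl/w6.pkl/" -e "s/^CP=.*/CP=np.array([(36,-65,87),(75,-70,4),(-75,-70,4),(50,-45.5,95)])\/1e3/" -e "s/^CU=.*/CU=full([(192,93),(101,46),(735,47),(99,199)])/" -e "s/^VU=.*/VU=full([(168,203),(709,203),(92,389)])/" map.py > map6.py; python3 map6.py
```

```text
d [ 0.0004 -0.0016  0.0007] rot [ 0.001  -0.0034 -0.001 ] ch [ 0.6262  0.013  -0.3427] [0.0007 0.001  0.0045] off [-0.      0.0006  0.0012] [0.0005 0.001  0.0033]
[[-0.4215 -0.4686]
 [ 0.2538  0.3012]
 [-0.5945  0.1533]
 [ 0.6502  0.0945]]
[[-0.9566  0.2811]
 [ 0.7176  0.1995]
 [ 0.267  -0.5179]]
world move [ 0.0014 -0.0004] yaw -0.003884564770218424
chassis-frame 0.0014556669457071723 5.983717609496709e-05
```

>>> play_rows --rows '[[[0, 0, -0.3], [0, 0, 0], 0], [[0, 0, -0.4], [0, 0, 0], 0], [[0, 0, -0.4], [0, 0, 0], 0], [[0, 0, -0.3], [0, 0, 0], 0], [[0, 0, -0.2], [0, 0, 0], 0], [[0, 0, 0], [0, 0, 0], 0], [[0, 0, 0], [0, 0, 0], 0], [[0, 0, 0], [0, 0, 0], 0]]'

```text
t: 8.6
tcp_pos: [0.6245, 0.0129, 0.1242]
tool_rot: [-1.813, 2.565, -0.0]
wrist_force: [0.1, -0.6, -2.9]
gripper_width: 0.131
```

```bash
python3 look.py w7; python3 - <<'E'
import cv2
im=cv2.imread('pics/w7.png')
cv2.imwrite('pics/w7z.png',cv2.resize(im[100:300,180:400],None,fx=3.6,fy=3,interpolation=cv2.INTER_CUBIC))
E
```

```text
t 8.6 tcp [0.6245 0.0129 0.1242] yhead 2.801561694897989 z [ 0.0002  0.0001 -1.    ] F [ 0.1151 -0.5608 -2.8946] M [ 0.0003  0.0504 -0.028 ] w 0.13076667012019877 q [ 0.3406  0.1262 -0.0532  0.     -1.3912 -0.6806]
```

View pics/w7z.png

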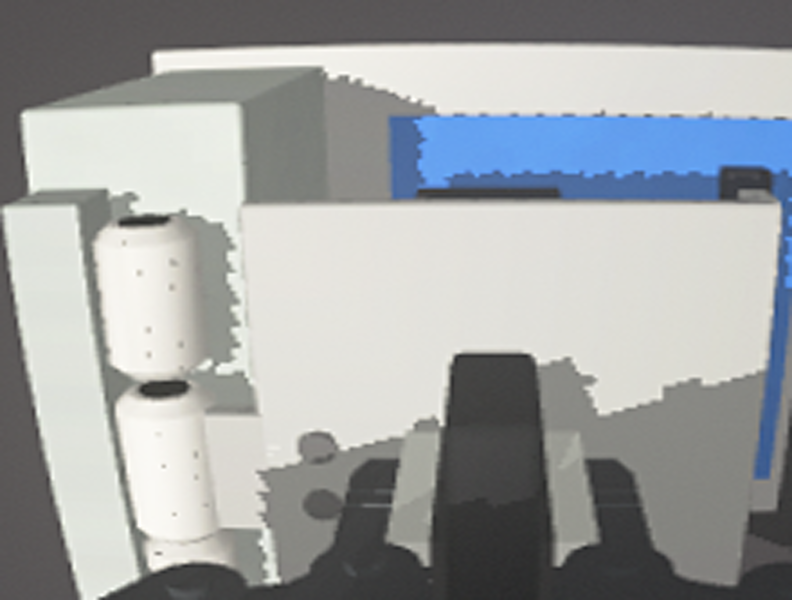

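The cover knuckle (165,390 in the crop) is now going in between the chassis knuckles without contact. I'll feel downward in 1 mm steps.

>>> play_rows --rows '[[[0, 0, -0.1], [0, 0, 0], 0], [[0, 0, -0.1], [0, 0, 0], 0], [[0, 0, -0.05], [0, 0, 0], 0], [[0, 0, 0], [0, 0, 0], 0], [[0, 0, 0], [0, 0, 0], 0], [[0, 0, 0], [0, 0, 0], 0], [[0, 0, 0], [0, 0, 0], 0], [[0, 0, 0], [0, 0, 0], 0]]'

```text
t: 9.65
tcp_pos: [0.6244, 0.0128, 0.1215]
tool_rot: [1.813, -2.565, -0.0]
wrist_force: [-0.3, 0.1, -2.5]
gripper_width: 0.128
```

>>> play_rows --rows '[[[0, 0, -0.03], [0, 0, 0], 0], [[0, 0, -0.03], [0, 0, 0], 0], [[0, 0, -0.03], [0, 0, 0], 0], [[0, 0, 0], [0, 0, 0], 0], [[0, 0, 0], [0, 0, 0], 0], [[0, 0, 0], [0, 0, 0], 0], [[0, 0, 0], [0, 0, 0], 0], [[0, 0, 0], [0, 0, 0], 0]]'

```text
t: 10.65
tcp_pos: [0.6245, 0.0129, 0.1207]
tool_rot: [1.814, -2.565, 0.0]
wrist_force: [-2.2, 0.6, -0.7]
gripper_width: 0.132
```

>>> play_rows --rows '[[[0, 0, -0.02], [0, 0, 0], 0], [[0, 0, -0.02], [0, 0, 0], 0], [[0, 0, 0], [0, 0, 0], 0], [[0, 0, 0], [0, 0, 0], 0], [[0, 0, 0], [0, 0, 0], 0], [[0, 0, 0], [0, 0, 0], 0], [[0, 0, 0], [0, 0, 0], 0], [[0, 0, 0], [0, 0, 0], 0]]'

```text
t: 11.65
tcp_pos: [0.6245, 0.0128, 0.1205]
tool_rot: [-1.814, 2.565, -0.0]
wrist_force: [-4.1, -0.0, 5.9]
gripper_width: 0.126
```

```bash
python3 look.py w8
```

```text
t 11.65 tcp [0.6245 0.0128 0.1205] yhead 2.8016518778737547 z [ 0.0002 -0.     -1.    ] F [-4.0824 -0.0142  5.8915] M [ 0.2077  1.1904 -0.0066] w 0.12638678562926145 q [ 0.3406  0.1278 -0.0582  0.0001 -1.3846 -0.6806]
```

>>> play_rows --rows '[[[0, 0, 0.02], [0, 0, 0], 0], [[0.03, -0.01, 0], [0, 0, 0], 0], [[0.03, -0.01, 0], [0, 0, 0], 0], [[0.03, -0.01, 0], [0, 0, 0], 0], [[0, 0, 0], [0, 0, 0], 0], [[0, 0, 0], [0, 0, 0], 0], [[0, 0, 0], [0, 0, 0], 0], [[0, 0, 0], [0, 0, 0], 0]]'

```text
t: 12.7
tcp_pos: [0.6254, 0.0126, 0.1205]
tool_rot: [-1.814, 2.565, 0.0]
wrist_force: [-4.5, 1.6, 4.7]
gripper_width: 0.128
```

>>> play_rows --rows '[[[0.02, -0.01, 0], [0, 0, 0], 0], [[0.02, -0.01, 0], [0, 0, 0], 0], [[0, 0, 0], [0, 0, 0], 0], [[0, 0, 0], [0, 0, 0], 0], [[0, 0, 0], [0, 0, 0], 0], [[0, 0, 0], [0, 0, 0], 0], [[0, 0, 0], [0, 0, 0], 0], [[0, 0, 0], [0, 0, 0], 0]]'

```text
t: 13.7
tcp_pos: [0.6254, 0.0126, 0.1206]
tool_rot: [1.814, -2.565, -0.001]
wrist_force: [-7.2, 2.2, 6.6]
gripper_width: 0.131
```

```bash
python3 look.py w9; python3 - <<'E'
import cv2
im=cv2.imread('pics/w9.png')
cv2.imwrite('pics/w9z.png',cv2.resize(im[100:300,180:400],None,fx=3.6,fy=3,interpolation=cv2.INTER_CUBIC))
E
```

```text
t 13.7 tcp [0.6254 0.0126 0.1206] yhead 2.801908099147346 z [-0.0008  0.0002 -1.    ] F [-7.2223  2.217   6.6249] M [0.6303 1.9195 0.0042] w 0.13117207909200793 q [ 0.3394  0.1309 -0.0544 -0.0005 -1.3861 -0.679 ]
```

View pics/w9z.png

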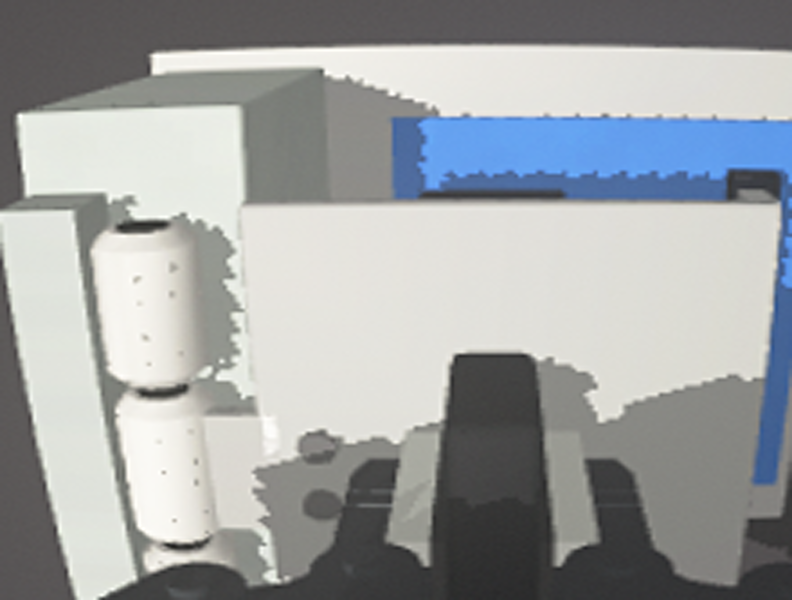

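>>> play_rows --rows '[[[-0.02, 0.01, 0.02], [0, 0, 0], 0], [[0, 0, 0], [0, 0, 0], 0], [[0, 0, 0], [0, 0, 0], 0], [[0, 0, 0], [0, 0, 0], 0], [[0, 0, 0], [0, 0, 0], 0], [[0, 0, 0], [0, 0, 0], 0], [[0, 0, 0], [0, 0, 0], 0], [[0, 0, 0], [0, 0, 0], 0]]'

```text
t: 14.75
tcp_pos: [0.6254, 0.0126, 0.1205]
tool_rot: [1.814, -2.565, -0.001]
wrist_force: [-5.0, 2.2, 5.3]
gripper_width: 0.131
```

```bash
python3 look.py w10; python3 look.py s10 scene; python3 - <<'E'
import cv2
im=cv2.imread('pics/s10.png')
cv2.imwrite('pics/s10z.png',cv2.resize(im[190:300,270:400],None,fx=5,fy=5,interpolation=cv2.INTER_CUBIC))
E
```

```text
t 14.75 tcp [0.6254 0.0126 0.1205] yhead 2.8017784801766004 z [-0.0005  0.0002 -1.    ] F [-5.0275  2.2293  5.3358] M [ 0.5589  1.4785 -0.0015] w 0.13056638682882246 q [ 0.3395  0.1307 -0.0548 -0.0003 -1.3858 -0.6793]
t 14.8 tcp [0.6254 0.0126 0.1205] yhead 2.801744508692618 z [-0.0005  0.0002 -1.    ] F [-5.6568  1.742   4.7809] M [0.4315 1.4829 0.0021] w 0.13090426347234826 q [ 0.3395  0.1306 -0.0548 -0.0003 -1.3858 -0.6793]
```

View pics/s10z.png

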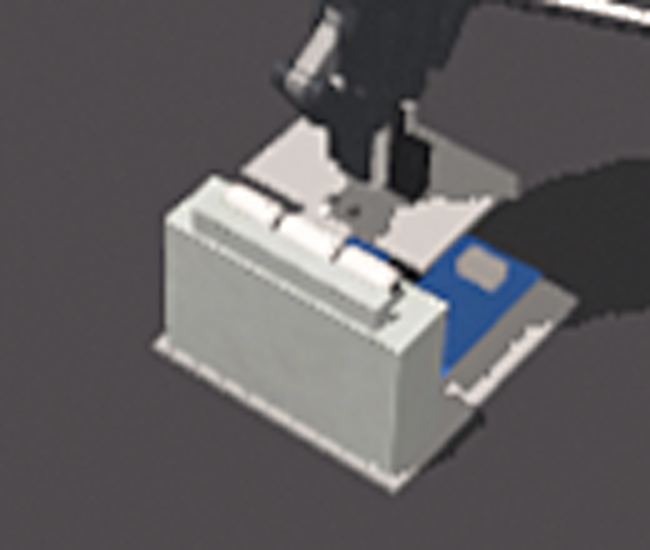

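The three knuckles are in one line with even gaps. Contact is about 9–10 N and everything is at rest, so I'm handing in.

```bash
python3 -c "
from bench import r
r.hand_in(); print(r.state()['wrist_force'],r.state()['tcp_pos'])"
```

```text
the job is handed in; nothing more can be done
the job is handed in; nothing more can be done
```

I picked up the single-knuckle aluminium cover by its bar and lowered it between the chassis knuckles. I felt it down onto the jamb top and back against the backstop, then eased off and handed in at about 14.8 s, still gripping it.

**Last checks before hand-in:**
- **Alignment:** the scene picture shows the three knuckles in one line, with a similar gap on each side. The TCP stopped within about 1 mm of the chassis position measured from the cameras, and at the expected height.
- **Level and grip:** the tool was upright to under 0.001 rad and its heading was within 0.005 rad of the measured chassis yaw. The cover's plate corners had not moved in the wrist view, so it had not slipped or tilted in the grip.
- **Contact force:** about 9–10 N on the chassis, worked out from the wrist readings.
- **Left alone:** I never touched the other cover, tray, jar or screwdriver. I did not re-measure their positions at the end.

**Where readings disagreed:** the wrist camera's predictions were off by 2–4 pixels, which fits its stated 2 mm error. I corrected for this by fitting the cover and chassis together. The camera fits for the chassis position differed by about 0.5 mm, and the backstop contact agreed with them to within about 1 mm. Reading the state after hand-in returned no data, so I have no numbers from the final second.

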